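# Charge a grinding jar with four balls from a click-stop dispenser

### The job

Charge the small grinding jar with exactly four balls: take it off the tray, stand it on the round pad under the ball dispenser's spout and turn the sloping knob clockwise by exactly four clicks, each of which lets one ball fall (a fifth click is too many). Then stand the jar upright on the tray again and close it with its own lid, the smaller of the two, fully home. Leave the larger lid and the large jar where they are, and do not tip the jar.

Things in the scene. Friction and masses are not known exactly. Their poses are not given: they have to be found in the camera images.
- dispenser: fixed ball dispenser: grey base plate (x -30 to 140, y -50 to 50, 6 mm thick), white column and 126 mm drum whose axis leans 35 degrees from vertical to its front (-x). Origin on the worktop below the pad centre; x points from pad back to column, z up. Spout above the pad: x -12 to 10, y -10.5 to 10.5, z 56 to 80 mm; drum at its low front: x 22 (rim top, z 97) to 48 (underside, z 61)
- pad_centre (a point): centre of the round 52 mm grey pad under the spout, 6 mm above the worktop, where the middle of the jar's underside goes; a 12 mm high arc-shaped stop stands 24 mm behind it. Axes as the dispenser's. As the spout hangs over it, bring the jar in and out along x with the tool leaning back 30 to 40 degrees to the front, fingers closing along y
- knob_grip (a point): point on the knob's axis where the TCP goes, 9 mm below the knob's top. The knob is a black bar 46 mm long (its x), 14 mm wide (its y, pinch across this), 33 mm high, on a 42 mm round skirt whose top is 23 mm below this point; the clear drum cover is 29 mm below. z is the knob's axis, up out of the drum, 35 degrees from vertical to the dispenser's front; white mark at the -x end
- knob (a joint): knob angle in rad, grows clockwise seen looking down on the knob; 0 at the start. A sprung plunger gives a click stop every 20 degrees (0.349 rad), so four clicks = 1.396: about 0.2 N m to leave a stop, then it snaps to the next; let go, it settles on the nearest click. It cannot turn backward past -0.12
- jar: small open steel grinding jar, 42 mm outside, 34 mm inside diameter, 42 mm high, floor 5 mm thick, domed to 8 mm in the middle, about 0.22 kg. Origin: centre of its underside, z up. It is round: take it with the tool leaning to any side. At the start it stands in one of three places on the tray
- small_lid: loose steel lid of the small jar: plug 29 mm diameter and 6 mm deep below a disc 44 mm diameter and 6 mm thick, with a black round grip 14 mm diameter and 22 mm high on top; 34 mm high in all. Origin: centre of the plug's underside, z up. Lies plug down on the tray. Fully home on the jar its origin is 36 mm above the jar's origin
- large_lid: the large jar's lid, same shape but disc 66 mm, plug 50 mm, grip 18 mm diameter; lies plug down on the tray. To be left alone
- large_jar: large open steel jar, 64 mm diameter, 60 mm high, standing farther back on the worktop. To be left alone. Origin: centre of its underside
- tray: fixed steel tray 150 (x) x 280 (y) mm, floor 3 mm thick, rim 12 mm high. Origin: centre of its underside. The jar and the two lids stand in it at x = 15, y = -90, 0, 90 mm, in any order; tweezers lie along its front edge, at x = -58
- ball_1: polished carbide grinding ball, 12 mm diameter, 13 g, origin at its centre; at the start in the first pocket of the star wheel before the gate, under the clear cover, released by click 1
- ball_2: polished carbide grinding ball, 12 mm diameter, 13 g, origin at its centre; at the start in the second pocket of the star wheel before the gate, under the clear cover, released by click 2
- ball_3: polished carbide grinding ball, 12 mm diameter, 13 g, origin at its centre; at the start in the third pocket of the star wheel before the gate, under the clear cover, released by click 3
- ball_4: polished carbide grinding ball, 12 mm diameter, 13 g, origin at its centre; at the start in the fourth pocket of the star wheel before the gate, under the clear cover, released by click 4
- ball_5: polished carbide grinding ball, 12 mm diameter, 13 g, origin at its centre; at the start in the fifth pocket of the star wheel before the gate, under the clear cover, released by click 5
- ball_6: polished carbide grinding ball, 12 mm diameter, 13 g, origin at its centre; at the start in the sixth pocket of the star wheel before the gate, under the clear cover, released by click 6
- ball_7: polished carbide grinding ball, 12 mm diameter, 13 g, origin at its centre; at the start in the seventh pocket of the star wheel before the gate, under the clear cover, released by click 7
- ball_8: polished carbide grinding ball, 12 mm diameter, 13 g, origin at its centre; at the start in the eighth pocket of the star wheel before the gate, under the clear cover, released by click 8
There are look-alikes about, which are no part of the job. What is shaped like the jar but brown is not meant.

How it is judged:
On the way, in this order (a step that is already met when the one before it is completed fails the run):
1. the jar stands on the pad under the spout, the knob not yet turned (horizontal distance between pad_centre and jar below 0.008 m and angle between jar's own z axis and vertical below 0.08 rad and z of jar in the frame of pad_centre below 0.004 m and contact force between the fingers and jar below 0.2 N and value of joint knob below 0.12 rad), for 0.2 s.
2. the knob rests on its fourth click and exactly four balls lie in the jar (value of joint knob between 1.29626 and 1.49626 rad and horizontal distance between each of ball_1, ball_2, ball_3, ball_4 and jar below 0.017 m and z of ball_1 in the frame of jar between 0 and 0.04 m and z of ball_2 in the frame of jar between 0 and 0.04 m and z of ball_3 in the frame of jar between 0 and 0.04 m and z of ball_4 in the frame of jar between 0 and 0.04 m and distance between each of ball_5, ball_6, ball_7, ball_8 and knob_grip below 0.085 m), for 0.3 s.
3. the jar with its four balls stands upright on the tray, let go (x of jar in the frame of tray between -0.055 and 0.055 m and y of jar in the frame of tray between -0.12 and 0.12 m and z of jar in the frame of tray between -0.002 and 0.007 m and angle between jar's own z axis and vertical below 0.08 rad and horizontal distance between each of ball_1, ball_2, ball_3, ball_4 and jar below 0.017 m and z of ball_1 in the frame of jar between 0 and 0.04 m and z of ball_2 in the frame of jar between 0 and 0.04 m and z of ball_3 in the frame of jar between 0 and 0.04 m and z of ball_4 in the frame of jar between 0 and 0.04 m and contact force between the fingers and jar below 0.2 N), for 0.2 s.
At the end, for the whole second after the job is handed in: The jar stands upright (within 5 degrees) in the tray, balls 1 to 4 in it, its small lid fully home (origin 33 to 38.5 mm above the jar's, within 5 mm of centre, level); the knob is on its fourth click (within 0.1 rad), the other balls still in the drum; jar and lid at rest (all of step 2 and x of jar in the frame of tray between -0.055 and 0.055 m and y of jar in the frame of tray between -0.12 and 0.12 m and z of jar in the frame of tray between -0.002 and 0.007 m and angle between jar's own z axis and vertical below 0.08 rad and z of small_lid in the frame of jar between 0.033 and 0.0385 m and horizontal distance between small_lid and jar below 0.005 m and angle between the z axis of small_lid and the z axis of jar, either way round below 0.08 rad and linear speed of each of jar, small_lid below 0.02 m/s); the robot touches nothing.
It fails at once if the knob goes on towards a fifth click (value of joint knob above 1.6057 rad).
It fails at once if the jar is tipped more than about 30 degrees (angle between jar's own z axis and vertical above 0.52 rad).
It fails at once if the larger lid is shifted by more than 20 mm (distance of large_lid from where it was at the start of the episode above 0.02 m).
It fails at once if the large jar is shifted by more than 20 mm (distance of large_jar from where it was at the start of the episode above 0.02 m).
It also fails if it takes over 72 s, if anything falls off the work surface, if the arm or the gripper's body presses on something with over 40 N, if the wrist force passes 120 N, or if a joint passes its speed limit or range.

### The arm

A 7-joint arm with a two-finger parallel gripper is mounted at the origin on a cart in front of the work surface, level with it; the furniture and walls round the work are solid. World frame = base frame: x ahead of the robot, y to its left, z up, the work surface at z = 0. Lengths are in m, angles in rad, forces in N, time in s.
With the tool pointing down it reaches from about 0.4 to 0.875 m from the base axis. Payload 4.4 kg.
Tool frame: the origin (TCP) lies between the finger pads, 19 mm behind the fingertips; this is the grasp point; z points along the fingers, y is the line along which they close (so a half turn about z gives the same grasp; the last joint's range is limited). The gripper opens to 85 mm and grips with 20 to 120 N. Pads are 22 mm wide; open, the fingers measure 114 mm over their backs; the gripper's body (76 mm by 85 mm) begins 54 mm behind the grasp point. The pads swing forward as they close: fully open they stand 13 mm farther back than shut.
Start: joints at [-0.066, 0.628, 0.038, 1.517, -0.027, 0.996, -0.02], TCP at [0.65, 0, 0.25] pointing down, gripper open.
Joint ranges: [-3.06, 3.06], [-0.37, 2.12], [-1.25, 1.32], [0.18, 2.47], [-1.1, 4.24], [0.23, 1.98], [-2.94, 2.94]. Speed limits (rad/s): [2.57, 2.57, 3.14, 3.14, 3.14, 3.14, 3.14].

### API

Orientations are given as a unit quaternion [w, x, y, z].
In Python, from workcell import monitor, eyes, r gives the robot as it stands.
- The arm moves only by the tool play_rows, never from a script. Its argument "increments" is text: rows parted by semicolons, each of 7 numbers parted by spaces: the shift along the world's x, y, z in m, then the turn, a rotation vector about the world's x, y, z in degrees, then the finger opening in m, from 0 to 0.0854. In form: tx ty tz ax ay az fingers; .... A call has 1 to 20 rows; each row shifts and turns the commanded pose from where the row before left it; what a row does not reach is not made up. A row lasts 1/10 s, in which the tool goes at most 50 mm and 8.59 degrees, less where a joint would pass 70% of its speed; a pose out of reach is approached as far as the arm can. A call is refused whole if a number of a shift passes 0.05 or a number of a turn 8.59, either way. A call with a gripper value outside its range is refused whole. The fingers move at their own pace and stop on an object; "force" is the grip in N (left out, the last holds). Time passes only in rows, so rows that do not move let the fingers close. It gives the time, the measured TCP pose, the force, the opening and the grip force at its end, in the units of the state.
- monitor.get_state(): the state, without advancing time (a new reading comes with each control period).
- eyes.snapshot(name): name is "scene" or "side" or "wrist"; returns a dict with "color" (480x640x3 uint8, red, green, blue), "depth" (480x640 float32, m along the optical axis (not along the pixel's ray), 0 where there is no reading), "K" (3x3 intrinsics, pixels), "k1" (the pictures are not rectified: a ray, as slopes to the right and down, at radius r is drawn at 1 + k1 r^2 times it, then the intrinsics apply), "cam_to_world" (4x4, takes a point from camera to world coordinates); the wrist camera has in their place "hand_eye" (4x4, takes a point from camera to tool coordinates, whose origin is the TCP and whose axes are the flange's). Camera axes: x right, y up, looking along -z (the intrinsics and any distortion apply to the point x, -y, -z); pixel columns grow to the right and rows downward; lengths in m; the calibration is good to about 2 mm. A picture is of the moment at which its call begins: read the wrist's pose just before it.
- r.job_done(): hands the job in; it is judged then, once.
The state is a dict: "time_s": time; "qpos": joint angles; "qd": joint speeds; "joint_torque": joint torques, N m; "position": TCP position; "eef_rot": TCP orientation; "wrist_force": force on the tool from outside, world axes, zero at the start; "moment": the same for the moment, N m; "width": finger opening in m; "finger_force": force on a finger pad.
Only numpy, scipy, OpenCV 4.12 (cv2) and the standard library are available. Lean on these libraries where they do the work, as an engineer would, in place of code of your own. Each camera call takes 0.05 s, during which the arm holds its last target. There are 200 camera calls.

## Working session

There is one attempt and no reset: what is moved stays moved. The work goes in short steps, Python scripts to look and compute and a tool call to move; the robot and the scene stay as the last step left them, time stands still between calls to the robot, and variables do not carry over. Pictures are saved under pics/ and viewed, at most 10 in all, crops included, and the job is handed in when it is done.

Besides the shell and the picture viewer there is one more tool, called after "Emit:" in YAML: its name, and indented under it one key for each argument. play_rows: Moves the arm, as the interface text tells. Its arguments: {"type":"object","properties":{"increments":{"type":"string"},"force":{"type":"number"}},"required":["increments"]}

```bash
mkdir -p pics; cat > h.py <<'E'
import numpy as np, cv2
from workcell import monitor, eyes, r
from scipy.spatial.transform import Rotation as R
def snap(name):
    st=monitor.get_state(); s=eyes.snapshot(name)
    if 'cam_to_world' in s: T=np.array(s['cam_to_world'])
    else:
        q=st['eef_rot']; A=np.eye(4); A[:3,:3]=R.from_quat([q[1],q[2],q[3],q[0]]).as_matrix(); A[:3,3]=st['position']
        T=A@np.array(s['hand_eye'])
    s['T']=T; return s
def cloud(s):
    K=np.array(s['K']);k=float(s['k1'])
    v,u=np.mgrid[0:480,0:640].astype(np.float32)
    p=cv2.undistortPoints(np.stack([u.ravel(),v.ravel()],1)[:,None].astype(np.float64),K,np.array([k,0,0,0.]))[:,0]
    d=np.array(s['depth']).ravel()
    P=np.stack([p[:,0]*d,-p[:,1]*d,-d],1)
    W=P@s['T'][:3,:3].T+s['T'][:3,3]; W[d==0]=np.nan
    return W.reshape(480,640,3)
E
python3 - <<'E'
from h import *
for n in ['scene','side','wrist']:
    s=snap(n); np.savez('pics/%s0.npz'%n,W=cloud(s),color=s['color'],T=s['T'],K=s['K'],k1=s['k1'])
    cv2.imwrite('pics/%s0.png'%n,s['color'][:,:,::-1]); print(n,s['T'].round(3).tolist(),s['K'],s['k1'])
print(monitor.get_state())
E
```

```text
scene [[-0.472, 0.582, -0.662, -0.056], [-0.881, -0.328, 0.34, 0.581], [-0.019, 0.744, 0.668, 0.769], [0.0, 0.0, 0.0, 1.0]] [[548.74873621   0.         321.82449507]
 [  0.         548.74873621 236.95340409]
 [  0.           0.           1.        ]] -0.1046240809570816
side [[0.926, 0.196, -0.323, 0.246], [-0.378, 0.498, -0.781, -0.585], [0.007, 0.845, 0.535, 0.696], [0.0, 0.0, 0.0, 1.0]] [[580.28484459   0.         315.56406107]
 [  0.         580.28484459 230.77188118]
 [  0.           0.           1.        ]] -0.11673265315276585
wrist [[1.0, -0.001, 0.002, 0.65], [-0.0, 0.953, 0.303, 0.078], [-0.003, -0.303, 0.953, 0.373], [0.0, 0.0, 0.0, 1.0]] [[413.81609908   0.         314.48736536]
 [  0.         413.81609908 236.98547907]
 [  0.           0.           1.        ]] 0.017117780475833438
{'time_s': 0.15, 'qpos': array([-0.06581752,  0.62913457,  0.03844835,  1.51812761, -0.02702177,
        0.99630188, -0.02001028]), 'qd': array([ 1.41914009e-03, -3.08201795e-03, -2.05822529e-03, -4.10038883e-03,
       -5.88674491e-04,  7.01620880e-04, -5.05840768e-05]), 'joint_torque': array([ 2.19518879e-03, -5.63800478e+01,  1.22790758e+00, -1.93650573e+01,
        1.11919764e-02,  7.40401709e-03, -1.44664841e-05]), 'position': array([6.49556847e-01, 5.05568345e-05, 2.49303145e-01]), 'eef_rot': array([-5.18145020e-04,  7.07108125e-01,  7.07105063e-01, -5.10005067e-04]), 'wrist_force': array([-0.0667369 , -0.05631252, -0.16700233]), 'moment': array([-0.00078641, -0.01383266, -0.00664069]), 'finger_force': 0.0, 'width': 0.08549197333665028}
```

View pics/scene0.png

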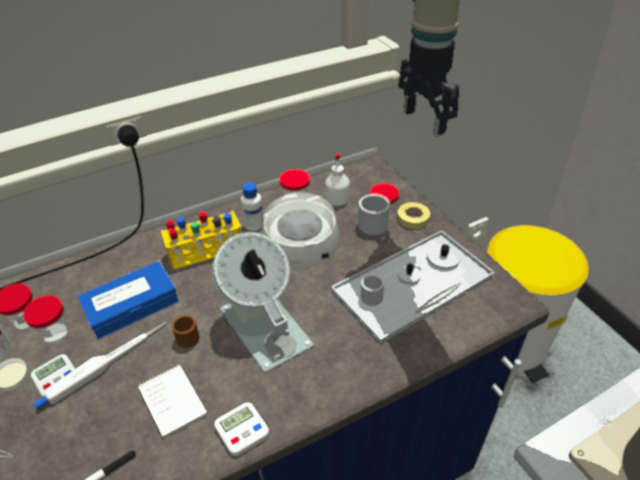

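View pics/side0.png

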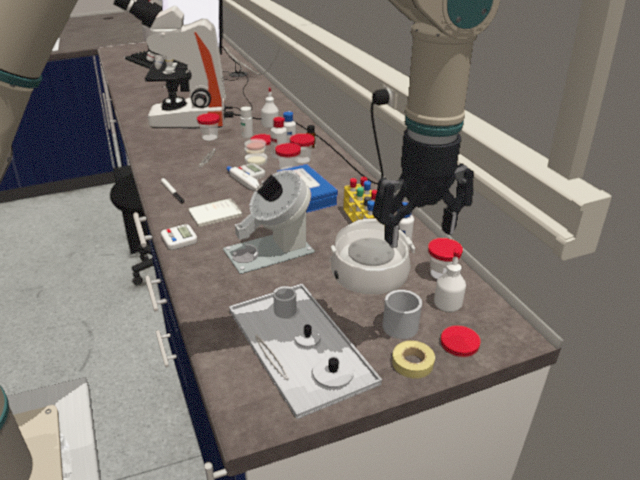

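The scene view shows the jar at (372,288), the small lid at (409,273), the large lid at (443,257) and the dispenser at (262,290). In the side view the jar is at (285,302), the small lid at (307,338) and the dispenser pad near (240,250).

```bash
python3 - <<'E'
from h import *
D={n:np.load('pics/%s0.npz'%n) for n in ['scene','side']}
for n,L in {'scene':[(333,290),(441,234),(492,272),(384,333),(372,282),(410,266),(445,248),(374,203),(250,265),(310,343),(265,366),(280,345),(225,305)],
 'side':[(285,293),(307,330),(333,364),(402,300),(270,187),(228,248),(236,269),(312,248),(242,252),(231,305),(304,287),(295,405),(375,374)]}.items():
    W=D[n]['W']
    for u,v in L: print(n,u,v,np.nanmedian(W[v-1:v+2,u-1:u+2].reshape(-1,3),0).round(4))
a=D['scene']['color'][215:375,200:400,::-1]; b=D['side']['color'][160:340,205:345,::-1]
a=cv2.resize(a,(800,640),interpolation=cv2.INTER_CUBIC)[:600]
cv2.imwrite('pics/c1.png',a)
b=cv2.resize(b[:140],(700,600)) if 0 else cv2.resize(b,None,fx=3.3,fy=3.3,interpolation=cv2.INTER_CUBIC)
cv2.imwrite('pics/c2.png',b)
# merged cloud heights
P=np.concatenate([D[n]['W'].reshape(-1,3) for n in D]);P=P[~np.isnan(P).any(1)]
P=P[(P[:,0]>.3)&(P[:,0]<.9)&(abs(P[:,1])<.5)]
print('table z',np.median(P[abs(P[:,2])<.01][:,2]))
E
```

```text
scene 333 290 [0.5563 0.2458 0.0082]
scene 441 234 [ 0.5862 -0.0291  0.0042]
scene 492 272 [ 0.4438 -0.0442  0.0109]
scene 384 333 [0.4272 0.216  0.0037]
scene 372 282 [0.5232 0.1819 0.0277]
scene 410 266 [0.5149 0.1045 0.038 ]
scene 445 248 [0.5226 0.0148 0.0385]
scene 374 203 [0.7091 0.0616 0.0389]
scene 250 265 [0.5508 0.3998 0.154 ]
scene 310 343 [0.4694 0.3396 0.0068]
scene 265 366 [0.4628 0.4274 0.0071]
scene 280 345 [0.4901 0.3868 0.0081]
scene 225 305 [0.6186 0.4367 0.0068]
side 285 293 [0.5139 0.2068 0.0315]
side 307 330 [0.5134 0.0964 0.0336]
side 333 364 [0.5216 0.006  0.0368]
side 402 300 [0.698  0.102  0.0394]
side 270 187 [0.5497 0.3881 0.1546]
side 228 248 [0.4617 0.4234 0.0091]
side 236 269 [ 4.603e-01  3.525e-01 -1.000e-04]
side 312 248 [0.6301 0.364  0.0042]
side 242 252 [0.4863 0.3974 0.0077]
side 231 305 [ 0.4198  0.2492 -0.0009]
side 304 287 [0.5615 0.2382 0.0109]
side 295 405 [ 0.4475 -0.0226  0.003 ]
side 375 374 [ 0.5859 -0.0162  0.0108]
table z 0.0006383585219357224
```

View pics/c1.png

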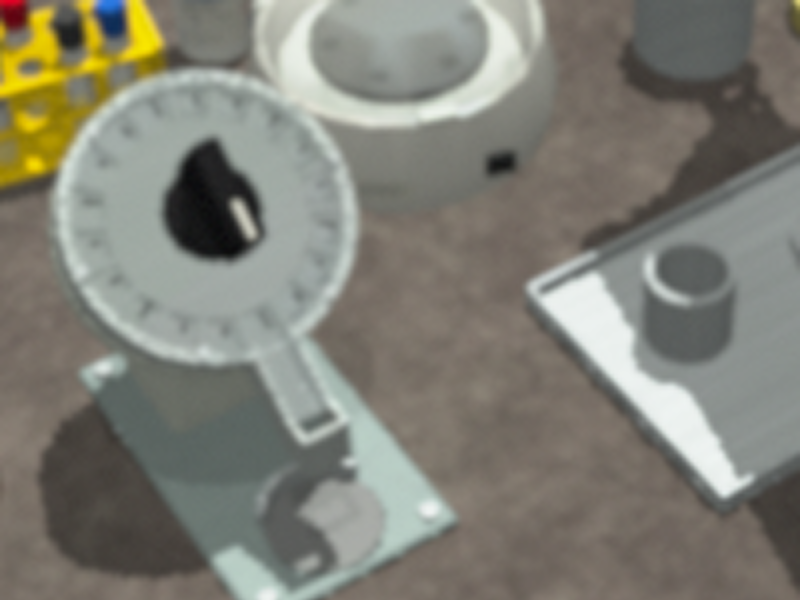

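View pics/c2.png

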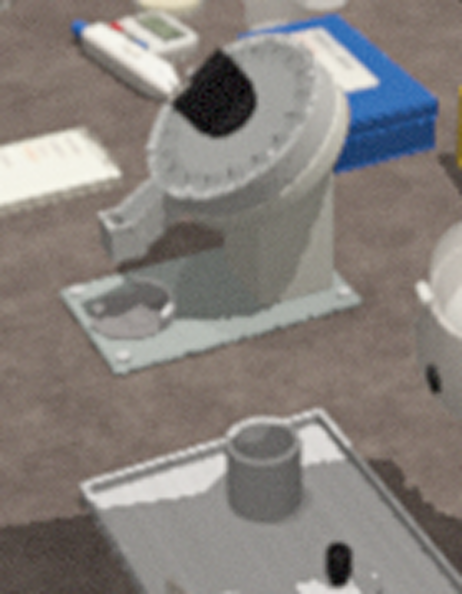

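The crops show: plate corners in the scene view at about (314,345) and (220,308); in the side view at (223,249), (241,272) and (314,250). The jar rim is clear, and the white knob mark points to the front.

```bash
cat >> h.py <<'E'
def ray(D,uv,z):
    p=cv2.undistortPoints(np.array([[uv]],float),np.array(D['K']),np.array([float(D['k1']),0,0,0]))[0,0]
    d=D['T'][:3,:3]@np.array([p[0],-p[1],-1]); o=D['T'][:3,3]
    return o+d*(z-o[2])/d[2]
def circ(P):
    from scipy.optimize import least_squares
    x0=[*P[:,:2].mean(0),np.ptp(P[:,0])/2]
    f=least_squares(lambda p:np.hypot(P[:,0]-p[0],P[:,1]-p[1])-p[2],x0,loss='soft_l1',f_scale=.001);return f.x
E
python3 - <<'E'
from h import *
D={n:dict(np.load('pics/%s0.npz'%n)) for n in ['scene','side']}
for n,L in {'scene':[(314.2,345),(220,308.2),(265,366)],'side':[(223.2,248.8),(240.8,271.5),(314.1,250)]}.items():
    for p in L: print(n,p,ray(D[n],p,.006).round(4))
print('tray corners z.012')
for n,L in {'scene':[(333,288),(441,234),(492,272),(384,333)],'side':[(230.2,306),(302,286),(296,404),(377,372)]}.items():
    for p in L: print(n,p,ray(D[n],p,.012).round(4))
for n in D:
    W=D[n]['W'].reshape(-1,3); 
    def sel(c,r,z0,z1):
        m=(np.hypot(W[:,0]-c[0],W[:,1]-c[1])<r)&(W[:,2]>z0)&(W[:,2]<z1); return W[m]
    for nm,c,r,z0,z1 in [('jar',(.52,.19),.035,.02,.06),('sl',(.517,.1),.02,.018,.05),('ll',(.525,.01),.02,.018,.05),('lj',(.71,.08),.05,.02,.08),('sldisc',(.517,.1),.035,.006,.018)]:
        P=sel(c,r,z0,z1); print(n,nm,len(P),circ(P).round(4),P[:,:2].min(0).round(3),P[:,:2].max(0).round(3),P[:,2].max().round(4))
    # drum cover plane and knob
    P=sel((.56,.39),.1,.09,.25); 
    rng=np.random.default_rng(0); best=0
    for _ in range(400):
        a=P[rng.choice(len(P),3,False)]; nn=np.cross(a[1]-a[0],a[2]-a[0]); nn/=np.linalg.norm(nn)+1e-12
        if nn[2]<0: nn=-nn
        i=abs((P-a[0])@nn)<.0025
        if i.sum()>best: best=i.sum(); I=i
    Q=P[I]; c=Q.mean(0); nn=np.linalg.svd(Q-c)[2][2]; nn*=np.sign(nn[2])
    h=(P-c)@nn; Kb=P[(h>.012)]
    print(n,'plane',best,nn.round(3),'tilt',np.degrees(np.arccos(nn[2])).round(1),'yaw',np.degrees(np.arctan2(-nn[1],-nn[0])).round(1),'cen',c.round(4),'knob',len(Kb),Kb.mean(0).round(4),h.max().round(4))
E
```

```text
scene (314.2, 345) [0.4625 0.3351 0.006 ]
scene (220, 308.2) [0.6195 0.4482 0.006 ]
scene (265, 366) [0.4636 0.4268 0.006 ]
side (223.2, 248.8) [0.4526 0.4269 0.006 ]
side (240.8, 271.5) [0.465  0.3351 0.006 ]
side (314.1, 250) [0.6301 0.3521 0.006 ]
tray corners z.012
scene (333, 288) [0.5581 0.2453 0.012 ]
scene (441, 234) [ 0.5811 -0.0239  0.012 ]
scene (492, 272) [ 0.4438 -0.0426  0.012 ]
scene (384, 333) [0.4223 0.2197 0.012 ]
side (230.2, 306) [0.4154 0.2315 0.012 ]
side (302, 286) [0.5592 0.239  0.012 ]
side (296, 404) [ 0.4465 -0.0282  0.012 ]
side (377, 372) [ 0.59   -0.0149  0.012 ]
scene jar 487 [0.508  0.1924 0.0189] [0.487 0.17 ] [0.53  0.213] 0.049
scene sl 81 [0.5172 0.1018 0.0058] [0.506 0.087] [0.524 0.109] 0.0416
scene ll 122 [0.5263 0.0112 0.0082] [ 0.507 -0.008] [0.541 0.026] 0.0406
scene lj 589 [0.6857 0.0792 0.0291] [0.66  0.045] [0.718 0.111] 0.0637
scene sldisc 291 [0.5174 0.102  0.0177] [0.483 0.067] [0.549 0.133] 0.018
scene plane 3471 [-0.572 -0.062  0.818] tilt 35.1 yaw 6.2 cen [0.5601 0.3949 0.1328] knob 370 [0.5429 0.3946 0.1608] 0.0421
side jar 497 [0.5064 0.1904 0.0189] [0.485 0.17 ] [0.527 0.213] 0.0478
side sl 93 [0.5158 0.101  0.0054] [0.509 0.094] [0.526 0.109] 0.0398
side ll 149 [0.5245 0.0115 0.007 ] [ 0.516 -0.003] [0.538 0.021] 0.039
side lj 857 [0.6842 0.0761 0.0294] [0.663 0.044] [0.716 0.109] 0.0624
side sldisc 339 [0.5155 0.1011 0.0169] [0.494 0.079] [0.538 0.124] 0.0177
side plane 1297 [-0.57  -0.065  0.819] tilt 35.0 yaw 6.5 cen [0.5602 0.382  0.1322] knob 335 [0.5446 0.3884 0.1565] 0.0415
```

Emit:
play_rows:
  increments: "-0.01 0.014 0 0 0 8.05 0.0854;-0.01 0.014 0 0 0 8.05 0.0854;-0.01 0.014 0 0 0 8.05 0.0854;-0.01 0.014 0 0 0 8.05 0.0854;-0.01 0.014 0 0 0 8.05 0.0854;-0.01 0.014 0 0 0 8.05 0.0854;-0.01 0.014 0 0 0 8.05 0.07;-0.01 0.014 0 0 0 8.05 0.07;-0.01 0.014 0 0 0 8.05 0.07;-0.01 0.014 0 0 0 8.05 0.07;-0.01 0.014 0 0 0 8.05 0.07;-0.01 0.014 0 0 0 8.05 0.07;-0.01 0.01 0 0.77 -6.96 0 0.065;-0.01 0.01 -0.01 0.77 -6.96 0 0.065;-0.01 0.01 -0.01 0.77 -6.96 0 0.065;0 0 -0.01 0.77 -6.96 0 0.065;0 0 -0.01 0.77 -6.96 0 0.065;0 0 0 0 0 0 0.065;0 0 0 0 0 0 0.065;0 0 0 0 0 0 0.065"

```text
time_s: 2.15
position: [0.5127, 0.184, 0.2268]
eef_rot: [0.22, -0.047, 0.974, -0.01]
wrist_force: [-0.1, 0.2, 1.1]
width: 0.065
finger_force: 0.0
```

```bash
cat >> h.py <<'E'
def show():
    st=monitor.get_state(); q=st['eef_rot']; M=R.from_quat([q[1],q[2],q[3],q[0]]).as_matrix()
    print('t',round(st['time_s'],2),'p',np.round(st['position'],4),'z',M[:,2].round(3),'y',M[:,1].round(3),'q',np.round(st['qpos'],2),'F',np.round(st['wrist_force'],1),'w',round(st['width'],4),'ff',round(st['finger_force'],1))
    return st,M
E
python3 - <<'E'
from h import *
st,M=show()
s=snap('wrist'); W=cloud(s).reshape(-1,3); cv2.imwrite('pics/w1.png',s['color'][:,:,::-1])
def sel(c,r,z0,z1):
    m=(np.hypot(W[:,0]-c[0],W[:,1]-c[1])<r)&(W[:,2]>z0)&(W[:,2]<z1); return W[m]
for nm,c,r,z0,z1 in [('jar',(.507,.19),.03,.015,.06),('sl',(.517,.1),.02,.018,.05),('ll',(.525,.01),.02,.018,.05)]:
    P=sel(c,r,z0,z1); 
    if len(P)>20: print(nm,len(P),circ(P).round(4),P.min(0).round(3),P.max(0).round(3))
for n in ['scene','side']:
    D=np.load('pics/%s0.npz'%n); P=D['W'].reshape(-1,3); P=P[np.hypot(P[:,0]-.56,P[:,1]-.39)<.11]
    ex=np.array([np.cos(.110),np.sin(.110),0]); nn=-np.sin(np.radians(35))*ex+np.array([0,0,np.cos(np.radians(35))]); ey=np.cross([0,0,1],ex); xk=np.cross(ey,nn)
    c0=np.array([.5601,.3885,.1325]); h=(P-c0)@nn; Q=P[abs(h)<.004]; a=np.stack([(Q-c0)@xk,(Q-c0)@ey],1)
    print(n,'cover x',np.percentile(a[:,0],[.5,99.5]).round(4),'y',np.percentile(a[:,1],[.5,99.5]).round(4),'h med',np.median((Q-c0)@nn).round(4))
    B=P[(h>.03)&(h<.046)]; b=np.stack([(B-c0)@xk,(B-c0)@ey],1); print('knob top',len(b),np.percentile(b,[3,50,97],axis=0).round(4).tolist())
E
```

```text
t 2.15 p [0.5127 0.184  0.2268] z [ 0.429  0.002 -0.903] y [-0.088  0.995 -0.04 ] q [-0.45  0.39 -0.11  2.2   1.04  0.3   0.16] F [-0.1  0.2  1.1] w 0.065 ff 0.0
jar 2878 [0.5059 0.1915 0.0186] [0.487 0.171 0.015] [0.529 0.212 0.047]
sl 522 [0.5153 0.1031 0.0053] [0.509 0.096 0.018] [0.523 0.11  0.039]
ll 913 [0.524  0.0138 0.0069] [0.516 0.004 0.018] [0.534 0.022 0.038]
scene cover x [-0.1008  0.0631] y [-0.0546  0.0649] h med -0.0002
knob top 271 [[-0.0177, -0.0006], [0.0032, 0.0069], [0.0247, 0.0124]]
side cover x [-0.1043  0.0614] y [-0.0566  0.0601] h med 0.0001
knob top 162 [[-0.0203, -0.0021], [0.0007, 0.0022], [0.0228, 0.0123]]
```

View pics/w1.png

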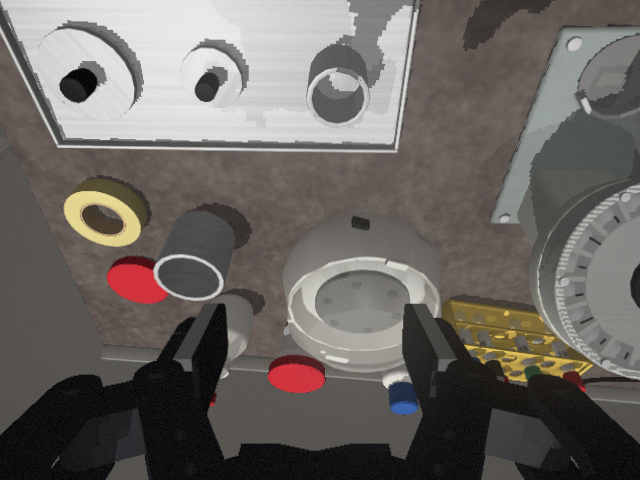

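The wrist view shows the tray with both lids and the jar at (340,90), and the dispenser at right. The lean only reached 25°, because q6 is near its limit and q5 was still swinging round. I'll keep leaning and head towards the front of the dispenser.

Emit:
play_rows:
  increments: "0 0.005 0 0.5 -3 0 0.065;0 0.005 0 0.5 -3 0 0.065;0 0.005 0 0.5 -3 0 0.065;0 0.005 0 0.5 -3 0 0.065;0 0 0 0 0 0 0.065;0 0 0 0 0 0 0.065"

```text
time_s: 2.8
position: [0.5138, 0.1939, 0.2261]
eef_rot: [0.293, -0.042, 0.955, -0.008]
wrist_force: [-0.1, -1.0, -0.3]
width: 0.065
finger_force: 0.0
```

```bash
cat >> h.py <<'E'
YAW=np.radians(6.3)
def Rt(lean,yaw=YAW,turn=0):
    # tool y along dispenser y, tool z forward-down
    ex=np.array([np.cos(yaw),np.sin(yaw),0]); ey=np.cross([0,0,1],ex); l=np.radians(lean)
    z=np.sin(l)*ex-np.cos(l)*np.array([0,0,1]); M=np.stack([np.cross(ey,z),ey,z],1)
    return R.from_rotvec(np.radians(turn)*z).as_matrix()@M   # turn + = clockwise seen from above
def delta(p,M):
    st,C=show(); rv=np.degrees(R.from_matrix(M@C.T).as_rotvec())
    print('dp',np.round(np.array(p)-st['position'],4),'rv',rv.round(2))
E
python3 - <<'E'
from h import *
delta([.506,.1915,.12],Rt(35))
E
```

```text
t 2.8 p [0.5138 0.1939 0.2261] z [ 0.56   0.01  -0.829] y [-0.076  0.996 -0.04 ] q [-0.59  0.41 -0.01  2.31  1.85  0.33 -0.72] F [-0.1 -1.  -0.3] w 0.065 ff 0.0
dp [-0.0078 -0.0024 -0.1061] rv [ 2.37 -0.82  1.95]
```

Emit:
play_rows:
  increments: "-0.0014 0 -0.02 0.47 -0.16 0.39 0.065;-0.0014 0 -0.02 0.47 -0.16 0.39 0.065;-0.0014 -0.0008 -0.02 0.47 -0.16 0.39 0.065;-0.0014 -0.0008 -0.02 0.47 -0.16 0.39 0.065;-0.0014 -0.0008 -0.02 0.47 -0.16 0.39 0.065;0 0 0 0 0 0 0.065;0 0 0 0 0 0 0.065"

```text
time_s: 3.5
position: [0.5072, 0.1908, 0.1261]
eef_rot: [0.3, -0.052, 0.952, 0.015]
wrist_force: [0.0, 0.6, -0.5]
width: 0.0649
finger_force: 0.0
```

```bash
python3 - <<'E'
from h import *
delta([.506,.1915,.031],Rt(35))
s=snap('wrist'); W=cloud(s).reshape(-1,3); cv2.imwrite('pics/w2.png',s['color'][:,:,::-1])
m=(np.hypot(W[:,0]-.506,W[:,1]-.1915)<.03)&(W[:,2]>.015)&(W[:,2]<.06); P=W[m]; print(len(P),circ(P),P.min(0),P.max(0))
m=(W[:,0]>.42)&(W[:,0]<.53)&(W[:,1]>.32)&(W[:,1]<.44); print('disp pts',m.sum())
E
```

```text
t 3.5 p [0.5072 0.1908 0.1261] z [ 0.57   0.061 -0.819] y [-0.108  0.994 -0.002] q [-0.35  0.67 -0.31  2.43  2.39  0.67 -1.24] F [ 0.   0.6 -0.5] w 0.0649 ff 0.0
dp [-0.0012  0.0007 -0.0951] rv [0.11 0.02 0.08]
7443 [0.50572681 0.19148976 0.01871197] [0.48578554 0.17087461 0.0150144 ] [0.52918688 0.21248326 0.04609228]
disp pts 10071
```

Emit:
play_rows:
  increments: "0 0 -0.019 0 0 0 0.065;0 0 -0.019 0 0 0 0.065;-0.001 0 -0.019 0 0 0 0.065;0 0 -0.019 0 0 0 0.065;0 0.0005 -0.019 0 0 0 0.065;0 0 0 0 0 0 0.065;0 0 0 0 0 0 0.065"

```text
time_s: 4.25
position: [0.5062, 0.1926, 0.0322]
eef_rot: [0.301, -0.053, 0.952, 0.016]
wrist_force: [-0.2, -0.5, 0.9]
width: 0.065
finger_force: 0.0
```

```bash
python3 - <<'E'
from h import *
delta([.506,.1915,.031],Rt(35))
E
```

```text
t 4.25 p [0.5062 0.1926 0.0322] z [ 0.572  0.063 -0.818] y [-0.111  0.994 -0.001] q [-0.33  0.94 -0.35  2.44  2.53  0.93 -1.37] F [-0.2 -0.5  0.9] w 0.065 ff 0.0
dp [-0.0002 -0.0011 -0.0012] rv [ 0.04  0.13 -0.05]
```

Good. Grip, lift, and carry towards the front of the pad.

Emit:
play_rows:
  increments: "0 -0.001 0 0 0 0 0.04;0 0 0 0 0 0 0.03;0 0 0 0 0 0 0.03;0 0 0 0 0 0 0.03;0 0 0 0 0 0 0.03;0 0 0 0 0 0 0.03;0 0 0.01 0 0 0 0.03;0 0 0.015 0 0 0 0.03;0 0 0.015 0 0 0 0.03"
  force: 40

```text
time_s: 5.15
position: [0.505, 0.1913, 0.0721]
eef_rot: [0.3, -0.053, 0.952, 0.017]
wrist_force: [0.1, 0.5, -4.0]
width: 0.0416
finger_force: 41.3
```

```bash
python3 - <<'E'
from h import *
# refine dispenser from wrist cloud saved view: take new snapshot
show()
s=snap('wrist'); W=cloud(s); cv2.imwrite('pics/w3.png',s['color'][:,:,::-1]); np.savez('pics/w3.npz',W=W,color=s['color'],T=s['T'],K=s['K'],k1=s['k1'])
d=snap('side'); np.savez('pics/s3.npz',W=cloud(d),color=d['color'],T=d['T'],K=d['K'],k1=d['k1'])
E
```

```text
t 5.15 p [0.505  0.1913 0.0721] z [ 0.57   0.063 -0.819] y [-0.111  0.994  0.   ] q [-0.33  0.83 -0.35  2.45  2.48  0.83 -1.32] F [ 0.1  0.5 -4. ] w 0.0416 ff 41.3
```

View pics/w3.png

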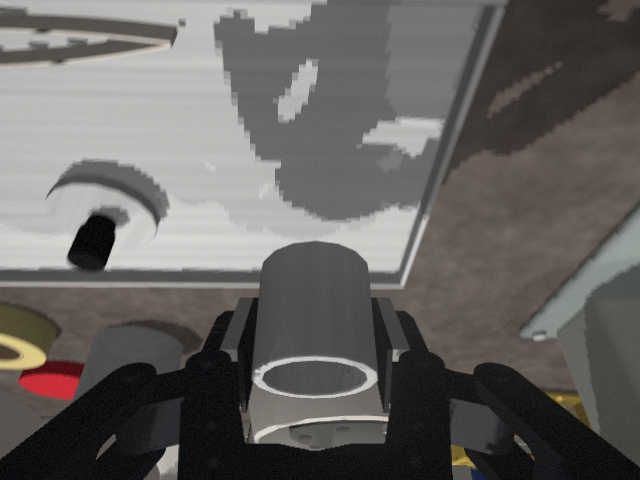

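The jar is held upright between the pads, with its rim at (315,375). I'll carry it to the front of the pad while refining the dispenser pose from the stored views.

Emit:
play_rows:
  increments: "-0.01 0.027 0 0 0 0 0.03;-0.01 0.027 0 0 0 0 0.03;-0.01 0.027 0 0 0 0 0.03;-0.01 0.027 0 0 0 0 0.03;-0.01 0.027 0 0 0 0 0.03;-0.01 0.027 0 0 0 0 0.03;-0.01 0.026 0 0 0 0 0.03;0 0 0 0 0 0 0.03;0 0 0 0 0 0 0.03"

```text
time_s: 6.15
position: [0.4348, 0.3799, 0.0709]
eef_rot: [0.3, -0.053, 0.952, 0.017]
wrist_force: [-0.0, -0.1, -2.5]
width: 0.0413
finger_force: 41.5
```

```bash
python3 - <<'E'
from h import *
st,M=show()
s=snap('wrist'); W=cloud(s)
cv2.imwrite('pics/w4.png',s['color'][:,:,::-1]); np.savez('pics/w4.npz',W=W,color=s['color'],T=s['T'],K=s['K'],k1=s['k1'])
o=np.array([.487,.3845]); ex=np.array([np.cos(YAW),np.sin(YAW)]); ey=np.array([-ex[1],ex[0]])
for n in ['scene0','side0','w4']:
    D=np.load('pics/%s.npz'%n); W=D['W'].reshape(-1,3); c=D['color'].reshape(-1,3).astype(int)
    g=(c[:,1]-c[:,0]>4)&(c.sum(1)>150)
    l=np.stack([(W[:,:2]-o)@ex,(W[:,:2]-o)@ey],1)
    m=(W[:,2]>.0)&(W[:,2]<.013)&(l[:,0]>-.05)&(l[:,0]<.16)&(abs(l[:,1])<.07)&g
    # intersect exactly with z=.006
    C=D['T'][:3,3]; Q=C+(W-C)*((.006-C[2])/(W[:,2]-C[2]))[:,None]; q=np.stack([(Q[:,:2]-o)@ex,(Q[:,:2]-o)@ey],1)[m]
    print(n,len(q))
    for x in np.arange(-.02,.14,.02):
        b=q[abs(q[:,0]-x)<.006,1]
        if len(b)>8: print('  x',x.round(2),'y',b.min().round(4),b.max().round(4))
    for y in np.arange(-.04,.05,.02):
        b=q[abs(q[:,1]-y)<.005,0]
        if len(b)>8: print('  y',y.round(2),'x',b.min().round(4),b.max().round(4))
E
```

```text
t 6.15 p [0.4348 0.3799 0.0709] z [ 0.57   0.064 -0.819] y [-0.112  0.994  0.   ] q [-0.79  0.83 -0.36  2.25  1.97  0.8  -1.24] F [-0.  -0.1 -2.5] w 0.0413 ff 41.5
scene0 2325
  x -0.02 y -0.0476 0.0525
  x 0.0 y -0.0479 0.052
  x 0.02 y -0.0486 0.0519
  x 0.04 y -0.0485 0.0515
  x 0.06 y -0.0483 0.0514
  x 0.08 y -0.0486 0.0514
  x 0.1 y -0.0554 0.0506
  x 0.12 y 0.0292 0.0497
  y -0.04 x -0.0301 0.0943
  y -0.02 x -0.0298 0.0565
  y 0.0 x -0.0297 0.0823
  y 0.02 x -0.0297 0.0825
  y 0.04 x -0.0287 0.1414
side0 620
  x -0.02 y -0.049 0.0389
  x 0.0 y -0.0502 0.0483
  x 0.02 y -0.0493 0.0469
  x 0.04 y -0.0505 0.0467
  x 0.06 y -0.0514 0.0438
  x 0.08 y -0.0514 0.0424
  x 0.1 y -0.0508 -0.0295
  x 0.12 y -0.0517 -0.0293
  y -0.04 x -0.0304 0.1329
  y -0.02 x -0.0306 0.136
  y 0.0 x -0.03 0.0722
  y 0.02 x -0.0289 0.0766
  y 0.04 x -0.0291 0.0794
w4 6174
  x -0.02 y -0.0461 0.0506
  x 0.0 y -0.0463 0.0503
  x 0.02 y -0.0466 0.05
  x 0.04 y -0.0467 0.0496
  y -0.04 x -0.0345 0.0363
  y -0.02 x -0.0338 -0.0087
  y 0.0 x -0.0338 -0.0252
  y 0.02 x -0.0331 -0.0151
  y 0.04 x -0.0339 0.0313
```

View pics/w4.png

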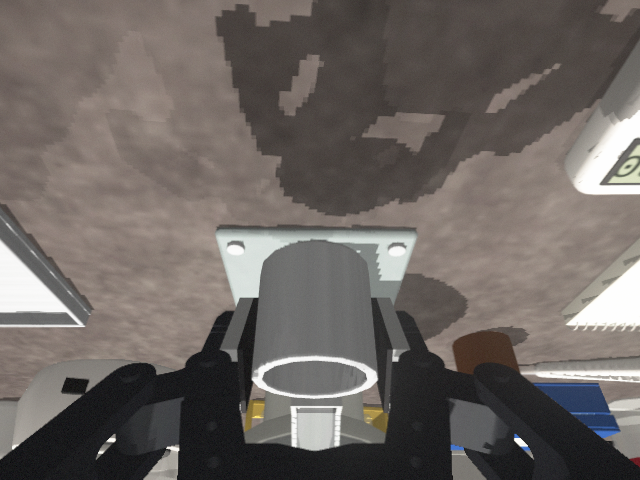

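The wrist view shows the jar (centre column 316) aligned with the spout and with the middle of the plate (316.5). Now lower it and slide it in.

Emit:
play_rows:
  increments: "0 0 -0.016 0 0 0 0.03;0 0 -0.016 0 0 0 0.03;0 0 0 0 0 0 0.03;0.01 0.001 0 0 0 0 0.03;0.01 0.001 0 0 0 0 0.03;0.01 0.001 0 0 0 0 0.03;0.01 0.001 0 0 0 0 0.03;0.01 0.001 0 0 0 0 0.03;0 0 0 0 0 0 0.03;0 0 0 0 0 0 0.03"

```text
time_s: 7.2
position: [0.4856, 0.3843, 0.0392]
eef_rot: [0.301, -0.053, 0.952, 0.017]
wrist_force: [0.5, -0.6, -3.3]
width: 0.0413
finger_force: 41.5
```

```bash
python3 - <<'E'
from h import *
delta([.4855,.3852,.035],Rt(35))
for n in ['side','scene']:
    s=snap(n); W=cloud(s).reshape(-1,3)
    if n=='side':
        a=s['color'][200:290,200:320,::-1]; cv2.imwrite('pics/p5.png',cv2.resize(a,(800,600),interpolation=cv2.INTER_CUBIC))
E
```

```text
t 7.2 p [0.4856 0.3843 0.0392] z [ 0.571  0.063 -0.819] y [-0.11   0.994  0.   ] q [-0.72  0.9  -0.33  2.16  2.05  0.76 -1.2 ] F [ 0.5 -0.6 -3.3] w 0.0413 ff 41.5
dp [-0.0001  0.0009 -0.0042] rv [-0.02  0.04 -0.03]
```

View pics/p5.png

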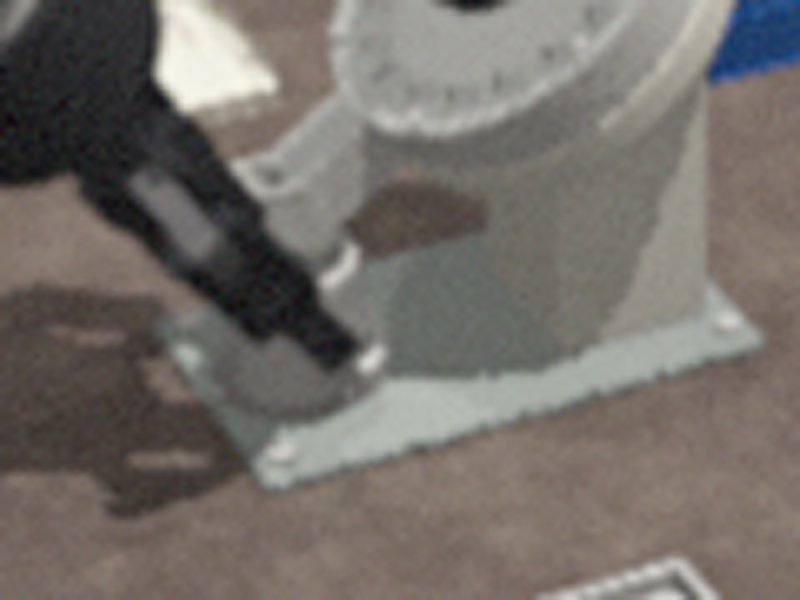

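The side crop shows the jar over the pad below the spout, with the stop behind it at (370,355) and clear. Lower it, then release.

Emit:
play_rows:
  increments: "0 0.001 -0.002 0 0 0 0.03;0 0 -0.002 0 0 0 0.03;0 0 -0.0005 0 0 0 0.03;0 0 0 0 0 0 0.03;0 0 0 0 0 0 0.03"

```text
time_s: 7.8
position: [0.4851, 0.3859, 0.036]
eef_rot: [0.302, -0.053, 0.952, 0.017]
wrist_force: [-6.8, -2.8, 10.0]
width: 0.0414
finger_force: 42.8
```

Emit:
play_rows:
  increments: "0 0 0.0005 0 0 0 0.045;0 0 0 0 0 0 0.05;0 0 0 0 0 0 0.06;0 0 0 0 0 0 0.065;0 0 0 0 0 0 0.065"

```text
time_s: 8.3
position: [0.4855, 0.3854, 0.035]
eef_rot: [0.301, -0.053, 0.952, 0.017]
wrist_force: [-0.7, 0.4, 0.1]
width: 0.0651
finger_force: 0.0
```

```bash
python3 - <<'E'
from h import *
show()
s=snap('wrist'); W=cloud(s).reshape(-1,3)
m=(np.hypot(W[:,0]-.4855,W[:,1]-.385)<.035)&(W[:,2]>.02)&(W[:,2]<.052); P=W[m]; print('jar wrist',len(P),circ(P).round(4),P.min(0).round(4),P.max(0).round(4))
E
```

```text
t 8.3 p [0.4855 0.3854 0.035 ] z [ 0.571  0.063 -0.819] y [-0.11   0.994  0.   ] q [-0.72  0.91 -0.33  2.15  2.05  0.77 -1.21] F [-0.7  0.4  0.1] w 0.0651 ff 0.0
jar wrist 16372 [0.485  0.3861 0.0193] [0.4643 0.35   0.02  ] [0.5057 0.4194 0.052 ]
```

Emit:
play_rows:
  increments: "-0.01 -0.001 0 0 0 0 0.065;-0.02 -0.002 0 0 0 0 0.065;-0.02 -0.002 0 0 0 0 0.065;-0.02 -0.002 0 0 0 0 0.065;-0.01 -0.001 0.01 0 0 0 0.065;0 0 0.03 0 0 0 0.065;0 0 0.035 0 0 0 0.065;0 0 0.035 0 0 0 0.065;0 0 0.03 0 0 0 0.06;0.02 0.002 0.03 0 0 0 0.055;0.02 0.002 0.02 0 0 0 0.05;0.02 0.002 0.014 0 0 0 0.045;0.02 0.002 0 0 0 0 0.045;0 0 0 0 0 0 0.045;0 0 0 0 0 0 0.045"

```text
time_s: 9.85
position: [0.485, 0.385, 0.2393]
eef_rot: [0.3, -0.053, 0.952, 0.017]
wrist_force: [-0.0, -0.0, -0.3]
width: 0.0453
finger_force: 0.0
```

```bash
python3 - <<'E'
from h import *
delta([.5427,.3912,.1569],Rt(35,np.radians(5.5)))
ex=np.array([np.cos(.096),np.sin(.096),0]); ey=np.cross([0,0,1],ex); nn=-np.sin(np.radians(35))*ex+np.array([0,0,np.cos(np.radians(35))]); xk=np.cross(ey,nn); g=np.array([.5427,.3912,.1569])
for n in ['wrist','side','scene']:
    s=snap(n); W=cloud(s); D=np.array(s['color']).astype(int); P=W.reshape(-1,3); l=np.stack([(P-g)@xk,(P-g)@ey,(P-g)@nn],1)
    m=(abs(l[:,0])<.032)&(abs(l[:,1])<.03)&(l[:,2]>-.015)&(l[:,2]<.015); print(n,m.sum(),np.percentile(l[m],[2,50,98],axis=0).round(4).tolist())
    t=m&(l[:,2]>.003); print('  top',t.sum(), np.percentile(l[t],[3,50,97],axis=0).round(4).tolist())
    cov=(np.hypot(l[:,0],l[:,1])>.03)&(np.hypot(l[:,0],l[:,1])<.055)&(abs(l[:,2]+.029)<.012); print('  cover h',np.median(l[cov,2]).round(4))
    if n=='wrist': cv2.imwrite('pics/w6.png',s['color'][:,:,::-1])
    # jar on pad
    j=(np.hypot(P[:,0]-.4855,P[:,1]-.385)<.03)&(P[:,2]>.015)&(P[:,2]<.05); 
    if j.sum()>40: print('  jar',j.sum(),circ(P[j]).round(4),P[j].max(0).round(4))
E
```

```text
t 9.85 p [0.485  0.385  0.2393] z [ 0.57   0.063 -0.819] y [-0.11   0.994  0.   ] q [-0.72  0.5  -0.32  2.08  1.38  0.62 -0.48] F [-0.  -0.  -0.3] w 0.0453 ff 0.0
dp [ 0.0577  0.0062 -0.0824] rv [-0.02  0.02 -0.82]
wrist 2078 [[-0.0216, -0.0054, -0.0102], [-0.0026, 0.0011, 0.0074], [0.0225, 0.0078, 0.0089]]
  top 1898 [[-0.0207, -0.0053, 0.005], [-0.0004, 0.0012, 0.0075], [0.0222, 0.0077, 0.0088]]
  cover h -0.0305
  jar 3031 [0.4847 0.3861 0.0188] [0.507  0.4122 0.0496]
side 311 [[-0.0212, -0.0075, -0.0141], [0.0009, -0.0037, 0.0011], [0.0231, 0.0068, 0.0105]]
  top 134 [[-0.0192, -0.0071, 0.0036], [0.0005, -0.0023, 0.0077], [0.0227, 0.0075, 0.0108]]
  cover h -0.0296
  jar 420 [0.4854 0.385  0.0191] [0.5143 0.407  0.0497]
scene 186 [[-0.019, -0.0053, -0.0142], [-0.008, 0.005, 0.0067], [0.0061, 0.0082, 0.0105]]
  top 121 [[-0.0183, -0.0053, 0.0035], [-0.0083, 0.0023, 0.008], [0.003, 0.0077, 0.0106]]
  cover h -0.0298
  jar 497 [0.486  0.3866 0.0186] [0.51   0.4118 0.0499]
```

View pics/w6.png

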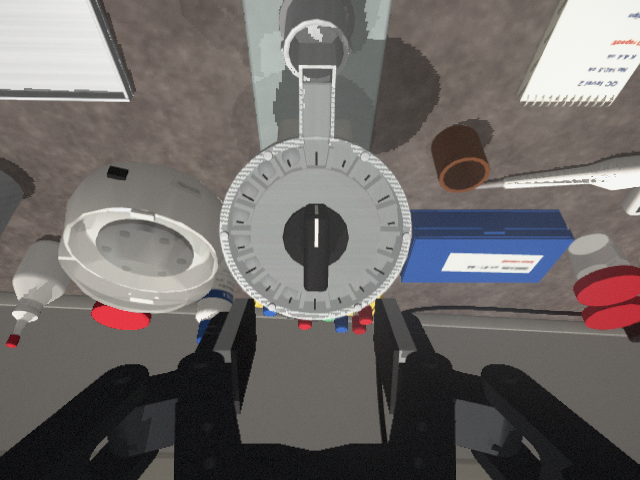

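The wrist view shows the knob bar at (315,245) aligned with the tool, the white mark to the front, and the jar at (315,45) straight under the spout. Go down onto the knob.

Emit:
play_rows:
  increments: "0.0117 0.0014 -0.0167 0 0 -0.4 0.045;0.0117 0.0014 -0.0167 0 0 -0.4 0.045;0.0117 0.0014 -0.0167 0 0 0 0.045;0.0117 0.0014 -0.0167 0 0 0 0.045;0.0115 0.0014 -0.0165 0 0 0 0.045;0 0 0 0 0 0 0.045;0 0 0 0 0 0 0.03;0 0 0 0 0 0 0.02;0 0 0 0 0 0 0.01;0 0 0 0 0 0 0.005;0 0 0 0 0 0 0.005;0 0 0 0 0 0 0.005;0 0 0 0 0 0 0.005"
  force: 60

```text
time_s: 11.3
position: [0.5431, 0.3923, 0.1569]
eef_rot: [0.301, -0.046, 0.952, 0.015]
wrist_force: [-4.7, -3.9, 5.6]
width: 0.0131
finger_force: 59.7
```

```bash
python3 - <<'E'
from h import *
delta([.5433,.3922,.156],Rt(35,np.radians(5.5)))
E
```

```text
t 11.3 p [0.5431 0.3923 0.1569] z [ 0.572  0.056 -0.818] y [-0.097  0.995  0.   ] q [-0.69  0.69 -0.26  2.02  1.63  0.57 -0.69] F [-4.7 -3.9  5.6] w 0.0131 ff 59.7
dp [ 0.0002 -0.0001 -0.0009] rv [-0.02  0.08 -0.06]
```

Emit:
play_rows:
  increments: "0 0 0 2.86 0.28 -4.1 0.005;0 0 0 2.86 0.28 -4.1 0.005;0 0 0 2.86 0.28 -4.1 0.005;0 0 0 2.86 0.28 -4.1 0.005;0 0 0 0 0 0 0.005;0 0 0 0 0 0 0.005;0 0 0 0 0 0 0.005"

```text
time_s: 12.0
position: [0.5431, 0.3928, 0.157]
eef_rot: [0.294, 0.12, 0.946, 0.067]
wrist_force: [-5.1, -2.2, 5.7]
width: 0.013
finger_force: 59.6
```

```bash
cat >> h.py <<'E'
def turned():
    st,C=show(); M=Rt(35,np.radians(5.5)); rv=R.from_matrix(C@M.T).as_rotvec(degrees=True)
    print('turn about tool z',(rv@M[:,2]).round(2),'rest',(rv-(rv@M[:,2])*M[:,2]).round(2), 'M',np.round(st['moment'],3))
E
python3 -c "
from h import *
turned()
d=snap('scene'); a=d['color'][215:315,200:320,::-1]; cv2.imwrite('pics/k1.png',cv2.resize(a,(720,600),interpolation=cv2.INTER_CUBIC))"
```

```text
t 12.0 p [0.5431 0.3928 0.157 ] z [ 0.572  0.057 -0.818] y [0.188 0.962 0.198] q [-0.68  0.69 -0.29  2.02  1.64  0.59 -1.04] F [-5.1 -2.2  5.7] w 0.013 ff 59.6
turn about tool z 20.0 rest [ 0.08 -0.05  0.06] M [-0.259  0.725 -0.264]
```

Emit:
play_rows:
  increments: "0 0 0 2.86 0.28 -4.1 0.005;0 0 0 2.86 0.28 -4.1 0.005;0 0 0 2.86 0.28 -4.1 0.005;0 0 0 2.86 0.28 -4.1 0.005;0 0 0 0 0 0 0.005;0 0 0 0 0 0 0.005;0 0 0 0 0 0 0.005;0 0 0 0 0 0 0.005;0 0 0 2.86 0.28 -4.1 0.005;0 0 0 2.86 0.28 -4.1 0.005;0 0 0 2.86 0.28 -4.1 0.005;0 0 0 2.86 0.28 -4.1 0.005;0 0 0 0 0 0 0.005;0 0 0 0 0 0 0.005;0 0 0 0 0 0 0.005;0 0 0 0 0 0 0.005"

```text
time_s: 13.65
position: [0.5436, 0.3935, 0.1574]
eef_rot: [0.253, 0.436, 0.848, 0.164]
wrist_force: [-3.4, -0.2, 5.1]
width: 0.0131
finger_force: 59.4
```

```bash
python3 -c "
from h import *
turned()"
```

```text
t 13.65 p [0.5436 0.3935 0.1574] z [ 0.572  0.058 -0.818] y [0.657 0.565 0.499] q [-0.64  0.69 -0.34  2.01  1.64  0.62 -1.73] F [-3.4 -0.2  5.1] w 0.0131 ff 59.4
turn about tool z 60.01 rest [ 0.16 -0.01  0.11] M [-0.11   0.514 -0.136]
```

Now the fourth click, a wait, then release and back off along the knob axis.

Emit:
play_rows:
  increments: "0 0 0 2.86 0.28 -4.1 0.005;0 0 0 2.86 0.28 -4.1 0.005;0 0 0 2.86 0.28 -4.1 0.005;0 0 0 2.86 0.28 -4.1 0.005;0 0 0 0 0 0 0.005;0 0 0 0 0 0 0.005;0 0 0 0 0 0 0.005;0 0 0 0 0 0 0.005;0 0 0 0 0 0 0.02;0 0 0 0 0 0 0.035;0 0 0 0 0 0 0.045;0 0 0 0 0 0 0.045;-0.0114 -0.0011 0.0164 0 0 0 0.045;-0.0114 -0.0011 0.0164 0 0 0 0.045;-0.0114 -0.0011 0.0164 0 0 0 0.045;-0.0114 -0.0011 0.0164 0 0 0 0.045;-0.0114 -0.0011 0.0164 0 0 0 0.045;0 0 0 0 0 0 0.045"

```text
time_s: 15.45
position: [0.486, 0.3883, 0.2399]
eef_rot: [0.22, 0.577, 0.759, 0.206]
wrist_force: [0.4, 0.5, 0.6]
width: 0.045
finger_force: 0.0
```

```bash
python3 - <<'E'
from h import *
turned()
s=snap('wrist'); d=snap('scene')
a=s['color'][:,:,::-1]; b=d['color'][215:375,200:350,::-1]
b=cv2.resize(b,(450,480),interpolation=cv2.INTER_CUBIC)
im=np.hstack([a,b]); cv2.imwrite('pics/k2.png',cv2.resize(im,(800,352),interpolation=cv2.INTER_AREA))
E
```

```text
t 15.45 p [0.486  0.3883 0.2399] z [ 0.572  0.059 -0.818] y [0.785 0.249 0.567] q [-0.66  0.51 -0.42  2.06  1.39  0.67 -1.89] F [0.4 0.5 0.6] w 0.045 ff 0.0
turn about tool z 80.06 rest [0.22 0.07 0.16] M [-0.045  0.596  0.028]
```

View pics/k2.png

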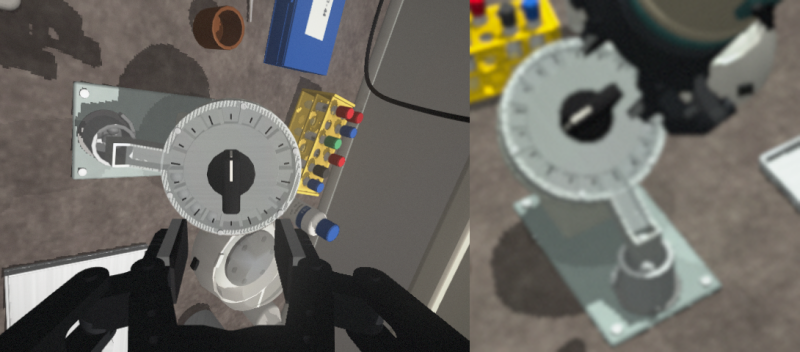

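Knob mark turned to 80°, and a ball shows in the jar mouth in the right half at (648,266). Now I'll turn the tool back and return to the front of the jar.

Emit:
play_rows:
  increments: "-0.008 -0.001 0 -4.57 -0.46 6.55 0.045;-0.008 -0.001 0 -4.57 -0.46 6.55 0.045;-0.008 -0.001 0 -4.57 -0.46 6.55 0.045;-0.008 -0.001 0 -4.57 -0.46 6.55 0.065;-0.008 -0.001 0 -4.57 -0.46 6.55 0.065;-0.008 -0.001 0 -4.57 -0.46 6.55 0.065;-0.008 -0.001 -0.01 -4.57 -0.46 6.55 0.065;-0.008 -0.001 -0.02 -4.57 -0.46 6.55 0.065;-0.008 -0.001 -0.03 -4.57 -0.46 6.55 0.065;-0.01 -0.001 -0.03 -4.57 -0.46 6.55 0.065;0 0 -0.03 0 0 0 0.065;0 0 0 0 0 0 0.065;0 0 0 0 0 0 0.065"

```text
time_s: 16.85
position: [0.405, 0.3764, 0.117]
eef_rot: [0.301, -0.045, 0.952, 0.014]
wrist_force: [-0.3, 0.5, 1.2]
width: 0.0652
finger_force: 0.0
```

```bash
python3 - <<'E'
from h import *
delta([.4055,.3775,.036],Rt(35,np.radians(6)))
s=snap('wrist'); d=snap('scene')
for n,s in [('w',s),('sc',d)]:
    P=cloud(s).reshape(-1,3)
    j=(np.hypot(P[:,0]-.4855,P[:,1]-.385)<.03)&(P[:,2]>.015)&(P[:,2]<.05); 
    if j.sum()>40: print('  jar',j.sum(),circ(P[j]).round(4),P[j].max(0).round(4))
E
```

```text
t 16.85 p [0.405  0.3764 0.117 ] z [ 0.572  0.055 -0.818] y [-0.095  0.995  0.   ] q [-0.78  0.73 -0.46  2.28  1.81  0.83 -1.15] F [-0.3  0.5  1.2] w 0.0652 ff 0.0
dp [ 0.0005  0.0011 -0.081 ] rv [-0.02  0.07  0.55]
  jar 4403 [0.4845 0.3862 0.0189] [0.5062 0.4122 0.0487]
  jar 240 [0.4858 0.387  0.0182] [0.5097 0.4119 0.05  ]
```

Emit:
play_rows:
  increments: "0 0 -0.027 0 0 0.2 0.065;0 0.001 -0.027 0 0 0.2 0.065;0 0.0005 -0.027 0 0 0.2 0.065;0 0 0 0 0 0 0.065;0.016 0.0016 0 0 0 0 0.065;0.016 0.0016 0 0 0 0 0.065;0.016 0.0016 0 0 0 0 0.065;0.016 0.0016 0 0 0 0 0.065;0.01 0.001 0 0 0 0 0.065;0.006 0.0006 0 0 0 0 0.065;0 0 0 0 0 0 0.065;0 0 0 0 0 0 0.065"

```text
time_s: 18.15
position: [0.4842, 0.3867, 0.0372]
eef_rot: [0.301, -0.051, 0.952, 0.017]
wrist_force: [0.7, -0.3, -0.0]
width: 0.0654
finger_force: 0.0
```

Emit:
play_rows:
  increments: "0.0006 -0.0005 -0.001 0 0 0 0.045;0 0 0 0 0 0 0.03;0 0 0 0 0 0 0.03;0 0 0 0 0 0 0.03;0 0 0 0 0 0 0.03;0 0 0 0 0 0 0.03;0 0 0.0025 0 0 0 0.03;0 0 0.0005 0 0 0 0.03;-0.006 -0.0006 0 0 0 0 0.03;-0.01 -0.001 0 0 0 0 0.03;-0.01 -0.001 0 0 0 0 0.03;-0.01 -0.001 0 0 0 0 0.03;-0.01 -0.001 0 0 0 0 0.03;-0.01 -0.001 0 0 0 0 0.03;-0.004 0 0 0 0 0 0.03;0 0 0 0 0 0 0.03;0 0 0 0 0 0 0.03"
  force: 40

```text
time_s: 19.85
position: [0.4258, 0.3805, 0.039]
eef_rot: [0.302, -0.05, 0.952, 0.017]
wrist_force: [0.6, 0.5, -2.9]
width: 0.0416
finger_force: 40.8
```

```bash
python3 - <<'E'
from h import *
delta([.506,.1915,.072],Rt(35,np.radians(6.3)))
E
```

```text
t 19.85 p [0.4258 0.3805 0.039 ] z [ 0.573  0.063 -0.817] y [-0.106  0.994  0.002] q [-0.76  0.92 -0.44  2.26  2.02  0.9  -1.3 ] F [ 0.6  0.5 -2.9] w 0.0416 ff 40.8
dp [ 0.0802 -0.189   0.033 ] rv [-0.15  0.17  0.22]
```

Emit:
play_rows:
  increments: "0 0 0.011 0 0 0 0.03;0 0 0.011 0 0 0 0.03;0 0 0.011 0 0 0 0.03;0.004 -0.009 0 0 0 0 0.03;0.008 -0.019 0 0 0 0 0.03;0.008 -0.019 0 0 0 0 0.03;0.008 -0.019 0 0 0 0 0.03;0.008 -0.019 0 0 0 0 0.03;0.008 -0.019 0 0 0 0 0.03;0.008 -0.019 0 0 0 0 0.03;0.008 -0.019 0 0 0 0 0.03;0.008 -0.019 0 0 0 0 0.03;0.008 -0.019 0 0 0 0 0.03;0.004 -0.009 0 0 0 0 0.03;0 0 0 0 0 0 0.03;0 0 -0.015 0 0 0 0.03;0 0 -0.012 0 0 0 0.03;0 0 0 0 0 0 0.03;0 0 0 0 0 0 0.03"

```text
time_s: 21.75
position: [0.505, 0.1924, 0.0448]
eef_rot: [0.301, -0.051, 0.952, 0.018]
wrist_force: [1.0, 0.6, -4.5]
width: 0.0412
finger_force: 41.4
```

```bash
python3 - <<'E'
from h import *
delta([.506,.1915,.033],Rt(35,np.radians(6.3)))
E
```

```text
t 21.75 p [0.505  0.1924 0.0448] z [ 0.572  0.064 -0.818] y [-0.108  0.994  0.003] q [-0.3   0.91 -0.4   2.45  2.49  0.93 -1.32] F [ 1.   0.6 -4.5] w 0.0412 ff 41.4
dp [ 0.001  -0.0009 -0.0118] rv [-0.17  0.09  0.12]
```

Emit:
play_rows:
  increments: "0 0 -0.005 0 0 0 0.03;0 0 -0.003 0 0 0 0.03;0 0 -0.002 0 0 0 0.03;0 0 -0.001 0 0 0 0.03;0 0 0 0 0 0 0.03;0 0 0 0 0 0 0.03"

```text
time_s: 22.35
position: [0.5054, 0.1913, 0.0339]
eef_rot: [0.301, -0.05, 0.952, 0.017]
wrist_force: [-0.4, -0.1, -2.2]
width: 0.0415
finger_force: 41.4
```

Emit:
play_rows:
  increments: "0 0 -0.001 0 0 0 0.03;0 0 0 0 0 0 0.03;0 0 0 0 0 0 0.03"

```text
time_s: 22.65
position: [0.5054, 0.1913, 0.0329]
eef_rot: [0.301, -0.05, 0.952, 0.017]
wrist_force: [0.7, -0.2, -3.7]
width: 0.0416
finger_force: 41.4
```

Emit:
play_rows:
  increments: "0 0 -0.001 0 0 0 0.03;0 0 0 0 0 0 0.03;0 0 0 0 0 0 0.03"

```text
time_s: 22.95
position: [0.5055, 0.1914, 0.0328]
eef_rot: [0.302, -0.051, 0.952, 0.017]
wrist_force: [-2.4, 0.1, 5.8]
width: 0.0416
finger_force: 42.1
```

Emit:
play_rows:
  increments: "0 0 0 0 0 0 0.045;0 0 0 0 0 0 0.055;0 0 0 0 0 0 0.065;0 0 0 0 0 0 0.065;0 0 0 0 0 0 0.065;0 0 0.015 0 0 0 0.065;0 0 0.025 0 0 0 0.065;0 0 0.03 0 0 0 0.065;0 0 0.03 0 0 0 0.06;0 0 0.03 0 0 0 0.055;0 0 0.01 0 0 0 0.05;0 0 0 0 0 0 0.05;0 0 0 0 0 0 0.05"

```text
time_s: 24.25
position: [0.5052, 0.1913, 0.1717]
eef_rot: [0.301, -0.05, 0.952, 0.017]
wrist_force: [-0.1, -0.5, -0.1]
width: 0.0498
finger_force: 0.0
```

```bash
python3 - <<'E'
from h import *
delta([.5163,.102,.17],Rt(0,np.radians(6.3)))
for n in ['wrist','scene','side']:
    s=snap(n); P=cloud(s).reshape(-1,3)
    m=(np.hypot(P[:,0]-.505,P[:,1]-.191)<.03)&(P[:,2]>.015)&(P[:,2]<.06)
    if m.sum()>40:
        c=circ(P[m]); q=P[m]; rr=np.hypot(q[:,0]-c[0],q[:,1]-c[1]); print(n,'jar',m.sum(),c.round(4),'top',np.percentile(q[:,2],99).round(4))
    if n!='side':
        k=(np.hypot(P[:,0]-.505,P[:,1]-.191)<.016)&(P[:,2]<.035); print('  inside n',k.sum(),'z max',P[k,2].max().round(4) if k.any() else None)
    m=(np.hypot(P[:,0]-.516,P[:,1]-.102)<.02)&(P[:,2]>.02)&(P[:,2]<.05)
    if m.sum()>20: print('  lid',m.sum(),circ(P[m]).round(4),P[m].max(0).round(4))
    if n=='wrist':
        K=np.array(s['K']); cv2.imwrite('pics/w9.png',s['color'][:,:,::-1])
E
```

```text
t 24.25 p [0.5052 0.1913 0.1717] z [ 0.572  0.063 -0.818] y [-0.106  0.994  0.002] q [-0.34  0.55 -0.32  2.41  2.25  0.56 -1.1 ] F [-0.1 -0.5 -0.1] w 0.0498 ff 0.0
dp [ 0.0111 -0.0893 -0.0017] rv [-3.91 34.92  0.23]
wrist jar 5966 [0.5053 0.1916 0.0185] top 0.0454
  inside n 626 z max 0.0219
  lid 904 [0.5153 0.1027 0.0054] [0.5236 0.1094 0.0386]
scene jar 553 [0.5076 0.1926 0.0189] top 0.0475
  inside n 46 z max 0.0345
  lid 76 [0.5171 0.1028 0.0054] [0.5238 0.1099 0.0412]
side jar 555 [0.5061 0.1907 0.019 ] top 0.0464
  lid 90 [0.5157 0.1016 0.006 ] [0.5231 0.1091 0.0391]
```

Emit:
play_rows:
  increments: "0.0013 -0.011 0 -0.49 4.37 0 0.05;0.0013 -0.011 0 -0.49 4.37 0 0.05;0.0013 -0.011 0 -0.49 4.37 0 0.05;0.0013 -0.011 0 -0.49 4.37 0 0.05;0.0013 -0.011 0 -0.49 4.37 0 0.05;0.0013 -0.011 0 -0.49 4.37 0 0.05;0.0013 -0.011 0 -0.49 4.37 0 0.05;0.0013 -0.011 0 -0.49 4.37 0 0.05;0 0 0 0 0 0 0.05;0 0 0 0 0 0 0.05"

```text
time_s: 25.4
position: [0.5189, 0.121, 0.1699]
eef_rot: [0.11, -0.048, 0.993, -0.014]
wrist_force: [-0.8, 0.1, -0.8]
width: 0.0496
finger_force: 0.0
```

```bash
python3 - <<'E'
from h import *
delta([.5157,.102,.1],Rt(0,np.radians(6.3)))
E
```

```text
t 25.4 p [0.5189 0.121  0.1699] z [ 0.219 -0.017 -0.975] y [-0.093  0.995 -0.038] q [ 0.    0.55 -0.48  2.1   0.82  0.48  0.54] F [-0.8  0.1 -0.8] w 0.0496 ff 0.0
dp [-0.0032 -0.019  -0.0699] rv [ 0.91 12.68  0.71]
```

Emit:
play_rows:
  increments: "-0.0008 -0.0047 -0.012 0.22 3.17 0.18 0.05;-0.0008 -0.0047 -0.012 0.22 3.17 0.18 0.05;-0.0008 -0.0047 -0.012 0.22 3.17 0.18 0.05;-0.0008 -0.0047 -0.012 0.22 3.17 0.18 0.05;0 0 -0.012 0 0 0 0.05;0 0 0 0 0 0 0.05;0 0 0 0 0 0 0.05;0 0 0 0 0 0 0.05"

```text
time_s: 26.2
position: [0.5156, 0.1039, 0.1117]
eef_rot: [0.001, -0.057, 0.998, -0.0]
wrist_force: [0.3, 0.2, 0.3]
width: 0.0502
finger_force: 0.0
```

```bash
python3 - <<'E'
from h import *
delta([.5157,.102,.037],Rt(0,np.radians(6.3)))
s=snap('wrist'); P=cloud(s).reshape(-1,3)
for nm,c,z0 in [('lid',(.516,.102),.02),('jar',(.5055,.1915),.015)]:
    m=(np.hypot(P[:,0]-c[0],P[:,1]-c[1])<.03)&(P[:,2]>z0)&(P[:,2]<.06)
    if m.sum()>40: print(nm,m.sum(),circ(P[m]).round(4),P[m].max(0).round(4))
E
```

```text
t 26.2 p [0.5156 0.1039 0.1117] z [ 0.002 -0.    -1.   ] y [-0.115  0.993 -0.001] q [ 0.14  0.73 -0.6   1.97  0.67  0.65  0.78] F [0.3 0.2 0.3] w 0.0502 ff 0.0
dp [ 0.0001 -0.0019 -0.0747] rv [ 0.03  0.12 -0.28]
lid 732 [0.5151 0.1021 0.0053] [0.5228 0.1088 0.0382]
jar 6308 [0.5062 0.1903 0.0187] [0.5283 0.2132 0.0468]
```

Emit:
play_rows:
  increments: "0 -0.001 -0.02 0 0 0 0.05;0 -0.0005 -0.02 0 0 0 0.045;0 0 -0.018 0 0 0 0.04;0 0 -0.01 0 0 0 0.04;0 0 -0.006 0 0 0 0.04;0 0 0 0 0 0 0.04;0 0 0 0 0 0 0.03;0 0 0 0 0 0 0.02;0 0 0 0 0 0 0.01;0 0 0 0 0 0 0.005;0 0 0 0 0 0 0.005;0 0 0 0 0 0 0.005"
  force: 40

```text
time_s: 27.45
position: [0.5165, 0.1017, 0.0378]
eef_rot: [0.001, -0.056, 0.998, 0.0]
wrist_force: [-0.1, -0.4, 5.7]
width: 0.0122
finger_force: 39.1
```

```bash
python3 - <<'E'
from h import *
show()
E
```

```text
t 27.45 p [0.5165 0.1017 0.0378] z [ 0.002  0.    -1.   ] y [-0.112  0.994 -0.   ] q [ 0.06  0.84 -0.47  2.    0.8   0.49  0.68] F [-0.1 -0.4  5.7] w 0.0122 ff 39.1
```

Emit:
play_rows:
  increments: "0 0 0.01 0 0 0 0.005;0 0 0.025 0 0 0 0.005;0 0 0.025 0 0 0 0.005;0 0 0 0 0 0 0.005;-0.0019 0.0178 0 0 0 0 0.005;-0.0019 0.0178 0 0 0 0 0.005;-0.0019 0.0178 0 0 0 0 0.005;-0.0019 0.0178 0 0 0 0 0.005;-0.0018 0.0178 0 0 0 0 0.005;0 0 0 0 0 0 0.005;0 0 0 0 0 0 0.005;0 0 0 0 0 0 0.005"

```text
time_s: 28.65
position: [0.5066, 0.1888, 0.0967]
eef_rot: [-0.0, -0.056, 0.998, -0.001]
wrist_force: [0.7, -0.5, -1.0]
width: 0.0122
finger_force: 39.1
```

```bash
python3 - <<'E'
from h import *
delta([.5071,.1909,.098],Rt(0,np.radians(6.3)))
for n in ['side','scene']:
    s=snap(n); P=cloud(s).reshape(-1,3)
    d=P[(np.hypot(P[:,0]-.507,P[:,1]-.191)<.03)&(P[:,2]>.063)&(P[:,2]<.078)]
    j=P[(np.hypot(P[:,0]-.507,P[:,1]-.191)<.03)&(P[:,2]>.012)&(P[:,2]<.043)]
    print(n,'disc',len(d),circ(d).round(4) if len(d)>20 else '',d.min(0).round(4),d.max(0).round(4),'jar',len(j),circ(j).round(4),j.min(0).round(4),j.max(0).round(4))
E
```

```text
t 28.65 p [0.5066 0.1888 0.0967] z [-0.    -0.002 -1.   ] y [-0.111  0.994 -0.002] q [-0.04  0.76 -0.57  1.94  0.68  0.64  0.63] F [ 0.7 -0.5 -1. ] w 0.0122 ff 39.1
dp [0.0005 0.0021 0.0013] rv [ 0.1  -0.   -0.08]
side disc 227 [0.5063 0.1882 0.018 ] [0.4846 0.1664 0.0668] [0.5265 0.2068 0.0777] jar 436 [0.5062 0.1904 0.0188] [0.4854 0.1686 0.012 ] [0.5284 0.2125 0.0429]
scene disc 222 [0.5078 0.19   0.0176] [0.484  0.1679 0.068 ] [0.5244 0.2108 0.0779] jar 387 [0.5073 0.1926 0.0188] [0.4864 0.1736 0.0122] [0.5288 0.2133 0.043 ]
```

Emit:
play_rows:
  increments: "0 0.0022 0 0 0 0 0.005;0 0 0 0 0 0 0.005;0 0 -0.006 0 0 0 0.005;0 0 -0.006 0 0 0 0.005;0 0 -0.004 0 0 0 0.005;0 0 -0.003 0 0 0 0.005;0 0 -0.002 0 0 0 0.005;0 0 0 0 0 0 0.005;0 0 0 0 0 0 0.005"

```text
time_s: 29.65
position: [0.5066, 0.1928, 0.0762]
eef_rot: [0.0, -0.056, 0.998, 0.0]
wrist_force: [0.6, 0.5, -0.8]
width: 0.0122
finger_force: 39.1
```

```bash
python3 - <<'E'
from h import *
delta([.5066,.191,.0738],Rt(0,np.radians(6.3)))
E
```

```text
t 29.65 p [0.5066 0.1928 0.0762] z [ 0.001  0.    -1.   ] y [-0.113  0.994 -0.   ] q [-0.07  0.79 -0.54  1.95  0.71  0.6   0.6 ] F [ 0.6  0.5 -0.8] w 0.0122 ff 39.1
dp [-0.     -0.0018 -0.0024] rv [-0.    0.05 -0.16]
```

Emit:
play_rows:
  increments: "0 -0.001 -0.001 0 0 0 0.005;0 0 -0.001 0 0 0 0.005;0 0 0 0 0 0 0.005;0 0 0 0 0 0 0.005"

```text
time_s: 30.05
position: [0.5067, 0.1917, 0.0742]
eef_rot: [0.0, -0.056, 0.998, -0.0]
wrist_force: [0.3, -0.1, -0.7]
width: 0.0122
finger_force: 39.1
```

Emit:
play_rows:
  increments: "0 0 -0.001 0 0 0 0.005;0 0 0 0 0 0 0.005;0 0 0 0 0 0 0.005"

```text
time_s: 30.35
position: [0.5067, 0.1917, 0.0738]
eef_rot: [0.001, -0.056, 0.998, -0.0]
wrist_force: [-0.5, -0.9, 5.8]
width: 0.012
finger_force: 39.9
```

Contact came at the height predicted for fully home. Release and withdraw upward.

Emit:
play_rows:
  increments: "0 0 0 0 0 0 0.02;0 0 0 0 0 0 0.03;0 0 0 0 0 0 0.04;0 0 0 0 0 0 0.045;0 0 0.01 0 0 0 0.045;0 0 0.02 0 0 0 0.045;0 0 0.03 0 0 0 0.045;0 0 0.03 0 0 0 0.045;0 0 0.03 0 0 0 0.045;0 0 0 0 0 0 0.045;0 0 0 0 0 0 0.045;0 0 0 0 0 0 0.045"

```text
time_s: 31.55
position: [0.5061, 0.1911, 0.1925]
eef_rot: [-0.0, -0.056, 0.998, -0.0]
wrist_force: [0.4, 0.4, -0.1]
width: 0.0452
finger_force: 0.0
```

```bash
python3 - <<'E'
from h import *
show()
for n in ['side','scene','wrist']:
    s=snap(n); P=cloud(s).reshape(-1,3); r0=np.hypot(P[:,0]-.507,P[:,1]-.191)<.03
    for nm,a,b in [('jar',.012,.038),('disc',.0465,.0515),('grip',.056,.075)]:
        d=P[r0&(P[:,2]>a)&(P[:,2]<b)]
        if len(d)>20: print(n,nm,len(d),circ(d).round(4),np.percentile(d[:,2],[50,99]).round(4))
    t=P[(np.hypot(P[:,0]-.507,P[:,1]-.191)<.019)&(np.hypot(P[:,0]-.507,P[:,1]-.191)>.0105)&(P[:,2]>.04)&(P[:,2]<.06)]
    if len(t)>20:
        A=np.linalg.lstsq(np.c_[t[:,:2]-[.507,.191],np.ones(len(t))],t[:,2],rcond=None)[0]; print('  disc top plane slopes',A.round(3),len(t))
E
```

```text
t 31.55 p [0.5061 0.1911 0.1925] z [-0.001 -0.001 -1.   ] y [-0.112  0.994 -0.001] q [ 0.03  0.63 -0.69  1.87  0.54  0.83  0.75] F [ 0.4  0.4 -0.1] w 0.0452 ff 0.0
side jar 261 [0.5068 0.1923 0.0205] [0.0256 0.0377]
side disc 200 [0.5052 0.1912 0.0174] [0.0503 0.0515]
side grip 83 [0.5056 0.1913 0.0055] [0.0687 0.0745]
  disc top plane slopes [0.022 0.089 0.051] 145
scene jar 216 [0.5092 0.1914 0.0206] [0.0249 0.0378]
scene disc 133 [0.5072 0.1917 0.0186] [0.0507 0.0515]
scene grip 76 [0.5077 0.1921 0.0057] [0.0693 0.0748]
  disc top plane slopes [ 0.125 -0.062  0.051] 158
wrist jar 307 [0.5072 0.1919 0.0207] [0.0238 0.0365]
wrist disc 2539 [0.5072 0.1921 0.0166] [0.0505 0.0515]
wrist grip 491 [0.5053 0.1919 0.0052] [0.0723 0.074 ]
  disc top plane slopes [0.001 0.003 0.051] 1599
```

```bash
python3 -c "
from workcell import r
print(r.job_done())"
```

```text
the job is handed in; nothing more can be done
None
```

I handed the job in at about 31.6 s: the jar is back on the tray with its small lid fully home and level, and the knob was turned 80° (four clicks). The hand-in returned no verdict. I did not count the four balls: one showed in the jar after the last click, and depth readings later fitted a layer of balls.

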